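# Pack out a model car's battery bay and hold the pack flush for taping

## Robot

A 6-joint arm with a two-finger parallel gripper is mounted at the origin on the work surface. World frame = base frame: x ahead of the robot, y to its left, z up, the work surface at z = 0. Lengths are in m, angles in rad, forces in N, time in s.
With the tool pointing down it reaches from about 0.3 to 0.875 m from the base axis. Payload 6.4 kg.
Tool frame: the origin (TCP) lies midway between the tips of the shut fingers; the grasp point (between the pads) lies 19 mm behind it; z points along the fingers, y is the direction in which the jaws open and shut (so a half turn about z gives the same grasp; the last joint's range is limited). The gripper opens to 85 mm and grips with 20 to 120 N. Pads are 22 mm wide; open, the fingers measure 114 mm over their backs; the gripper's body (76 mm by 85 mm) begins 54 mm behind the grasp point. The pads swing forward as they close: fully open they stand 13 mm farther back than shut.
Start: joints at [-1.434, 0.181, 1.607, -0, 1.354, -0.206], TCP at [0.193, -0.542, 0.231] pointing down, gripper open.
Joint ranges: [-2.99, 2.99], [-0.89, 2.07], [0.3, 2.58], [-1.14, 4.28], [0, 2.63], [-3.12, 3.12]. Speed limits (rad/s): [2.57, 2.57, 3.01, 3.14, 3.14, 3.14].

## Interface

Orientations are given as a unit quaternion [w, x, y, z].
In Python, from bench import ctrl gives the robot as it stands. The module is installed in compiled form; this text tells all that it offers.
- The arm moves only by the tool arm_command, never from a script. Its argument "plan" is one flat list of numbers, 4 for each row, row after row: the shift along the tool's x, y, z in mm, then the turn about the tool's z in rad. A call has 1 to 20 rows; each row shifts and turns the commanded pose from where the row before left it, along the tool's axes as they then stand; what a row does not reach is not made up. A row lasts 1/10 s, in which the tool goes at most 50 mm and 8.59 degrees, less where a joint would pass 70% of its speed; a pose out of reach is approached as far as the arm can. A call is refused whole if a number of a shift passes 50 or a number of a turn 0.15, either way. A call with a gripper value outside its range is refused whole. "grip" is the opening, from 0 (shut) to 1 (fully open), set as the call begins (left out, the last holds). The fingers move at their own pace and stop on an object; the grip force is fixed at half the most. Time passes only in rows, so rows that do not move let the fingers close. It gives the time, the measured TCP pose, the force and the opening at its end, in the units of the state.
- ctrl.get_obs(): the state, without advancing time (a new reading comes with each control period).
- ctrl.camera(name): name is "scene" or "top"; returns a dict with "color" (420x560x3 uint8, red, green, blue), "camera_matrix" (3x3 intrinsics, pixels), "k1" (the pictures are not rectified: a ray, as slopes to the right and down, at radius r is drawn at 1 + k1 r^2 times it, then the intrinsics apply), "eye" and "attitude" of the camera in the world. Camera axes: x right, y up, looking along -z (the intrinsics and any distortion apply to the point x, -y, -z); pixel columns grow to the right and rows downward; lengths in m; the calibration is good to about 2 mm. A picture is of the moment at which its call begins. There is no depth.
- ctrl.hand_in(): hands the job in, once; it reports no verdict.
The state is a dict: "time_s": time; "q": joint angles; "dq": joint speeds; "joint_efforts": joint torques, N m; "eef_pos": TCP position; "eef_rot": TCP orientation; "wrist_force": force on the tool from outside, world axes, zero at the start; "torque": the same for the moment, N m; "opening": opening from 0.0 (shut) to 1.0 (fully open).
Only numpy, scipy, OpenCV 4.12 (cv2) and the standard library are available. Lean on these libraries where they do the work, as an engineer would, in place of code of your own. Each camera call takes 0.05 s, during which the arm holds its last target. There are 200 camera calls.

## Task

The battery pack lies loose between the two end stops of the model car's battery bay, and I want to tape it down. Take the thick spacer block from the bench, lower it into the bay at the end of the pack where the gap is wide enough for it (flat on the chassis plate, its long side across the end of the pack), and with it slide the pack along until it sits square and flush against the stop at the other end. Finish while holding the spacer pressed steadily against the pack, hand-firm but without crushing anything, so that I can run the tape; do not let go, keep the pack down on the chassis, and leave the thin spacer and the other things on the bench where they are.

Things in the scene. Friction and masses are not known exactly. Their poses are not given: they have to be found in the camera images.
- car: 1:10 model car without body shell, 375 mm long, 200 mm wide, fixed on a stand. Origin: on the bench under the centre of the battery bay; x to the car's nose, y to its left, z up. Flat grey aluminium chassis plate: top 73 mm up. Parts nearest the bay along x: receiver and speed controller from x = +51 mm on, 22 mm above the plate; damper post at x = -70 mm and motor behind it, 55 mm above the plate
- bay (a point): centre of the bay floor, on top of the chassis plate, axes as car. The bay runs along y between the inner faces of the end stops at y = +76 and -76 mm; plate all round to x = +-77 mm. Two ribs 4 mm high (inner faces at x = +-28 mm, from y = -30 to +30 mm only) keep the pack from sliding along x
- stop_left: fixed end stop at the left (+y of the car) end of the bay: black plastic bar 44 mm along the car's x, 7 mm thick along y, 16 mm high; origin: centre of its underside, on the chassis plate, 79.5 mm from the bay centre
- stop_right: the same end stop at the right (-y of the car) end of the bay
- pack: hard-case battery pack, black with a plain grey band, 47 mm (its x) by 96 mm (its y, along the bay) by 25 mm high, 0.2 kg, loose on the chassis plate, up to 22 mm off the middle and slightly askew. The gaps at its ends add up to 56 mm: the wider takes the spacer, the other usually not. Slides with moderate friction. Origin: centre of its underside
- spacer: the thick spacer block: off-white plastic, 52 mm (its x) by 24 mm (its y) by 24 mm high, about 40 g, on the bench to the left or right of the car. Origin: centre of its underside. Can be gripped from above across its 52 mm; stands in the bay with its x along the car's x
- thin_spacer: the thin spacer, not wanted: same plastic, 52 mm (its x) by 10 mm (its y) by 24 mm high, standing on its narrow long side on the bench on the other side of the car; leave it alone. Origin: centre of its underside
- tape_roll: roll of tape lying flat, outer diameter 100 mm, 24 mm high; bystander. Origin: centre of its underside
- glue: white glue bottle, 32 mm in diameter, 95 mm high, upright; bystander. Origin: centre of its underside
- driver: screwdriver 190 mm long lying along its x axis on the bench; bystander
Things that resemble listed ones, but are neither listed nor needed, are in the scene too. What is meant by the pack is not blue, orange or pink, and is the larger of those in its own colour.

How it is judged:
By the outcome, as a careful person would: the job done as asked, in the order asked, and still so for the second after the job is handed in, while the arm keeps its last pose, push and grip.
It also fails if it takes over 42 s, if anything falls off the work surface, if the arm or the gripper's body presses on something with over 40 N, if the wrist force passes 120 N, or if a joint passes its speed limit or range.

## Working session

There is one attempt and no reset: what is moved stays moved. The work goes in short steps, Python scripts to look and compute and a tool call to move; the robot and the scene stay as the last step left them, time stands still between calls to the robot, and variables do not carry over. Pictures are saved under pics/ and viewed, about 8 in all and at most 12, crops included, and the job is handed in when it is done.

Besides the shell and the picture viewer there is one more tool, called after "Call:" in YAML: its name, and indented under it one key for each argument. arm_command: Moves the arm, as the interface text tells. Its arguments: {"type":"object","properties":{"plan":{"type":"array","items":{"type":"number"}},"grip":{"type":"number"}},"required":["plan"]}

```bash
mkdir -p pics
cat > h.py <<'E'
import numpy as np, cv2
from bench import ctrl
from scipy.spatial.transform import Rotation as R
def rot(q): q=np.asarray(q,float); return R.from_quat(q[[1,2,3,0]]).as_matrix() if q.shape==(4,) else q
def grab(n):
    c=ctrl.camera(n); return c
def proj(c,P):
    P=np.atleast_2d(P); p=(P-np.array(c["eye"]))@rot(c["attitude"])
    s=np.c_[p[:,0]/-p[:,2],-p[:,1]/-p[:,2]]; r2=(s**2).sum(1,keepdims=True); s=s*(1+c["k1"]*r2)
    K=np.array(c["camera_matrix"]); return np.c_[s,np.ones(len(s))]@K.T[:,:2]
def unproj(c,uv,z):
    K=np.array(c["camera_matrix"]); uv=np.atleast_2d(uv).astype(float)
    d=np.c_[uv,np.ones(len(uv))]@np.linalg.inv(K).T; d=d[:,:2]; s=d.copy()
    for _ in range(20): s=d/(1+c["k1"]*(s**2).sum(1,keepdims=True))
    ray=np.c_[s[:,0],-s[:,1],-np.ones(len(s))]@rot(c["attitude"]).T; e=np.array(c["eye"])
    z=np.broadcast_to(z,len(uv)); return e+ray*((z-e[2])/ray[:,2])[:,None]
E
python3 - <<'E'
from h import *
for n in ("scene","top"):
    c=grab(n); np.save(n+"0.npy",c,allow_pickle=True)
    cv2.imwrite(f"pics/{n}0.png",cv2.resize(c["color"][:,:,::-1],(800,600),interpolation=cv2.INTER_CUBIC)); print(n,c["eye"],c["attitude"],c["camera_matrix"],c["k1"])
o=ctrl.get_obs(); print(o)
E
```

```text
scene [ 1.06402465 -0.59758565  0.75347925] [0.85779711 0.38202692 0.13646956 0.31561942] [[424.13455005   0.         281.05621249]
 [  0.         424.13455005 204.24456973]
 [  0.           0.           1.        ]] -0.044144172391327945
top [ 0.46246945 -0.03814725  1.0526914 ] [-0.69559454 -0.05806275  0.04362632  0.71475429] [[386.67750983   0.         272.90271419]
 [  0.         386.67750983 206.16599704]
 [  0.           0.           1.        ]] -0.02667163101170595
{'time_s': 0.1, 'q': array([-1.43430257e+00,  1.81518987e-01,  1.60788562e+00, -1.37537302e-06,
        1.35381192e+00, -2.06295667e-01]), 'dq': array([-0.00087186, -0.00231449, -0.00248628,  0.00010877,  0.00215336,
       -0.00026411]), 'joint_efforts': array([ 1.06381433e-04, -4.45881021e+01, -3.52239490e+01, -2.73509304e-04,
        4.18674666e-03,  4.63206766e-05]), 'eef_pos': array([ 0.19321631, -0.54104133,  0.23045569]), 'eef_rot': array([-8.11465288e-04,  9.85347498e-01,  1.70556880e-01,  2.76605689e-05]), 'wrist_force': array([ 0.09130313, -0.29732964,  0.17754078]), 'torque': array([-0.01075717, -0.01441975, -0.00576841]), 'opening': 1.0003711830779694}
```

View pics/top0.png

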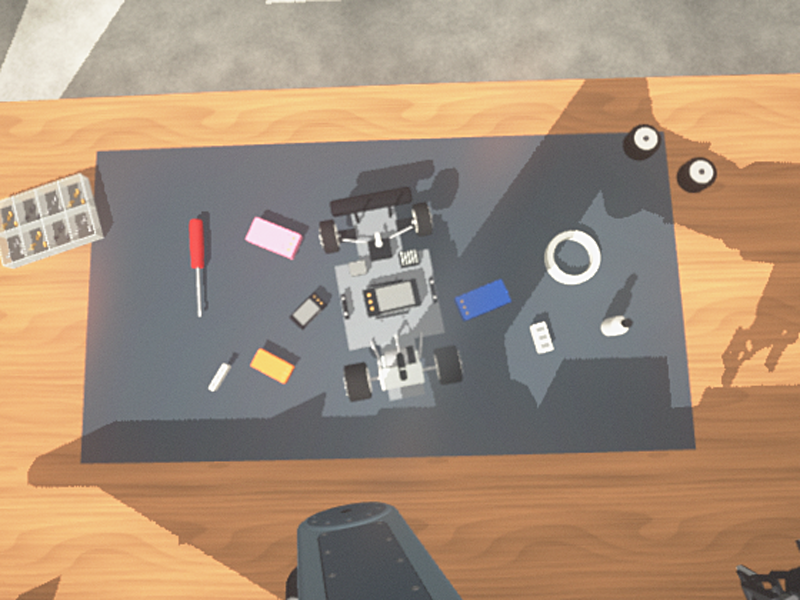

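View pics/scene0.png

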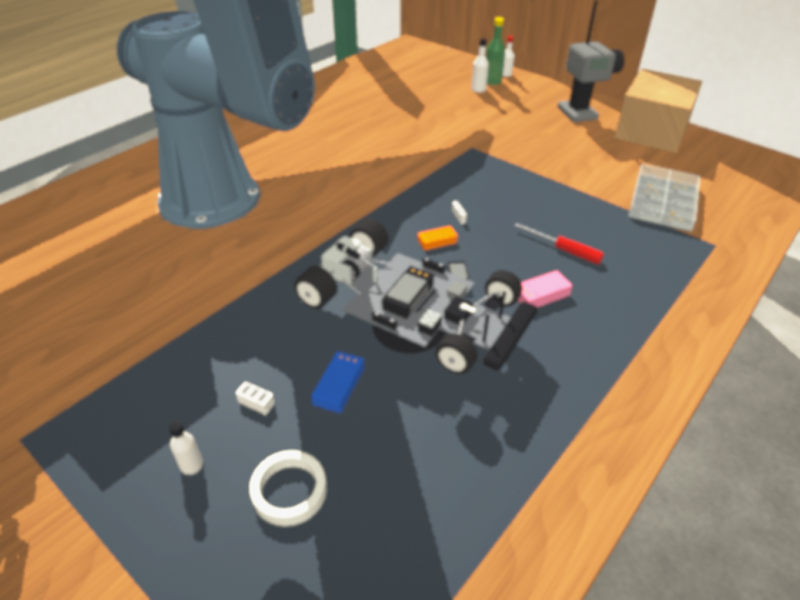

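The top view shows two black and grey packs. The one in the bay at (392,298) is the larger, and the one on the bench at (310,306) is smaller. The blue, orange and pink blocks are excluded by the description. There are two off-white blocks: a thick one at (541,337), right of the car, and a thin one at (220,375), left of it. I'll confirm with one enlarged crop.

Run:
```python
from h import *
c=np.load("top0.npy",allow_pickle=True).item()
im=c["color"][:,:,::-1]
a=cv2.resize(im[180:250,225:325],None,fx=8,fy=8,interpolation=cv2.INTER_CUBIC)[:, :800]
b=cv2.resize(im[215:260,355:455],None,fx=0.1*80,fy=8,interpolation=cv2.INTER_CUBIC)
cv2.imwrite("pics/crop1.png",a)
cv2.imwrite("pics/crop2.png",cv2.resize(b,None,fx=1,fy=1))
```

```text
(no output)
```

View pics/crop1.png

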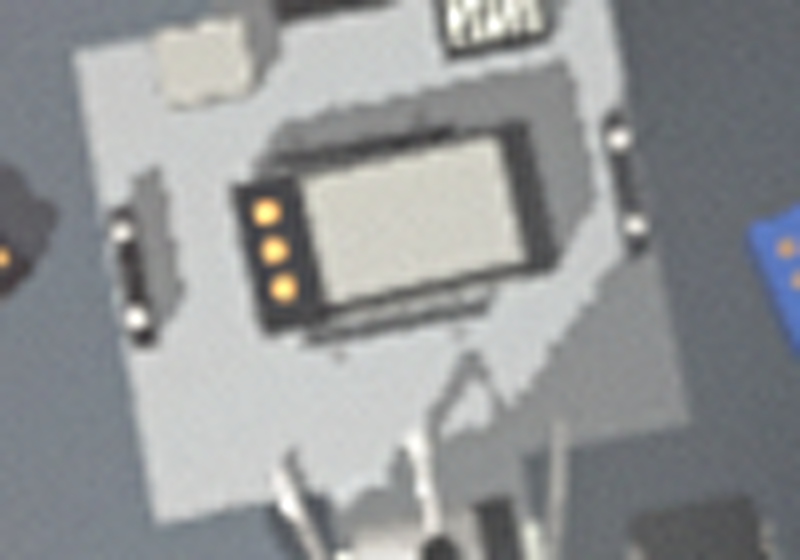

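View pics/crop2.png

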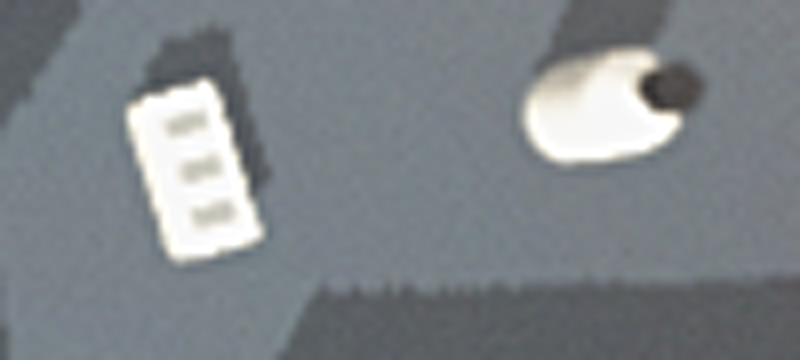

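```bash
cat >> h.py <<'E'
from scipy.optimize import least_squares
def box(x,y,a,L,W,z0,H):
    k=np.array([[sx*L/2,sy*W/2] for sx,sy in((1,1),(-1,1),(-1,-1),(1,-1))])
    ca,sa=np.cos(a),np.sin(a); k=k@np.array([[ca,sa],[-sa,ca]])+[x,y]
    return np.vstack([np.c_[k,[z0]*4],np.c_[k,[z0+H]*4]])
def fitmask(c,mask,x0,L,W,z0,H):  # silhouette moments fit
    u0,v0,w,h=cv2.boundingRect(mask); S=16
    def mom(hm,s,o):
        M=cv2.moments(hm,True); cx,cy=M["m10"]/M["m00"],M["m01"]/M["m00"]
        return np.array([cx,cy]),0.5*np.arctan2(2*M["mu11"],M["mu20"]-M["mu02"]),M["m00"]
    c0,a0,A0=mom(mask,1,0)
    def f(p):
        q=proj(c,box(*p,L,W,z0,H)); hull=cv2.convexHull(q.astype(np.float32)).reshape(-1,2)
        M=cv2.moments(hull); ang=0.5*np.arctan2(2*M["mu11"],M["mu20"]-M["mu02"])
        return np.array([M["m10"]/M["m00"]-c0[0],M["m01"]/M["m00"]-c0[1],10*np.sin(ang-a0)])
    r=least_squares(f,x0,diff_step=1e-4); q=proj(c,box(*r.x,L,W,z0,H))
    return r.x,r.fun,A0,cv2.contourArea(cv2.convexHull(q.astype(np.float32)))
E
python3 - <<'E'
from h import *
c=np.load("top0.npy",allow_pickle=True).item()
C1=lambda p:(np.array(p)+.5)/8-.5+[225,180]
C2=lambda p:(np.array(p)+.5)/8-.5+[355,215]
scr=unproj(c,C1([(122,230),(138,320),(618,138),(638,225)]),.090)[:,:2]
L=(scr[0]+scr[1])/2;Rr=(scr[2]+scr[3])/2
car=(L+Rr)/2; d=(L-Rr); print("stops L,R",L,Rr,"dist",np.linalg.norm(d)); yaw=np.arctan2(-d[0],d[1]); print("car",car,"yaw",yaw)
pl=unproj(c,C1([(75,52),(155,522),(690,418)]),.073)[:,:2]
T=np.array([[np.cos(yaw),np.sin(yaw)],[-np.sin(yaw),np.cos(yaw)]])
print("plate in car",((pl-car)@T.T*1000).round(1))
pk=unproj(c,C1([(235,185),(268,333),(553,268),(517,125)]),.098)[:,:2]
print("pack corners in car",((pk-car)@T.T*1000).round(1))
im=c["color"]; m=np.zeros(im.shape[:2],np.uint8); sub=im[215:260,355:395].min(2)>190; 
m[215:260,355:395]=sub; m=cv2.morphologyEx(m,cv2.MORPH_CLOSE,np.ones((5,5),np.uint8))
print("spacer",fitmask(c,m,[.40,-.32,0.2],.052,.024,0,.024), m.sum())
sp=unproj(c,C2([(127,103),(208,78),(265,235),(178,265)]),.024)[:,:2]; print(sp, sp.mean(0))
g=unproj(c,[[i*.7 for i in (617,327)],[i*.7 for i in (573,257)]],.0); print("glue,tape",g)
E
```

```text
stops L,R [0.58489562 0.06094127] [ 0.61007287 -0.09634839] dist 0.15929196162835543
car [ 0.59748424 -0.01770356] yaw 0.15872287219591488
plate in car [[ 77.3  86.1]
 [-76.6  86.8]
 [-75.6 -85.6]]
pack corners in car [[ 20.7  41.8]
 [-27.   39.9]
 [-23.5 -50.8]
 [ 22.9 -48.4]]
spacer (array([ 0.52476329, -0.29983501,  0.26547776]), array([2.75429579e-06, 6.33227785e-07, 1.44840645e-06]), 241.0, 221.319502198603) 241
[[ 0.54730749 -0.27667111]
 [ 0.55486782 -0.30404722]
 [ 0.50238869 -0.31948376]
 [ 0.49334653 -0.29021121]] [ 0.52447763 -0.29760332]
glue,tape [[ 0.54055162 -0.44869374  0.        ]
 [ 0.67853119 -0.37502763  0.        ]]
```

Crop 1 shows the pack in the bay with its gold contacts on the left and its top corners at about (235,185), (268,333), (553,268) and (517,125). Its left gap is clearly wider, about 32 mm against 24 mm. Crop 2 shows the thick spacer, with a top of roughly 52×24 mm at (195,170), so it is the right block. I'll cross-check it in the scene camera while moving above it.

Run:
```python
from h import *
c=np.load("scene0.npy",allow_pickle=True).item()
im=c["color"]; m=np.zeros(im.shape[:2],np.uint8); m[258:300,160:200]=im[258:300,160:200].min(2)>130
m=cv2.morphologyEx(m,cv2.MORPH_CLOSE,np.ones((5,5),np.uint8))
print("spacer",fitmask(c,m,[.525,-.30,0.26],.052,.024,0,.024)); print(cv2.boundingRect(m))
q=proj(c,box(.525,-.2995,.265,.052,.024,0,.024)); print(cv2.boundingRect(q.astype(np.float32)))
```

```text
spacer (array([ 0.52162556, -0.29811978,  0.23026484]), array([ 2.27939267e-08, -3.68693543e-06, -3.62466874e-06]), 446.0, 381.34900278877467)
(164, 266, 29, 24)
(164, 267, 29, 24)
```

Call:
arm_command:
  plan: [39.4, -11.6, 0, 0, 39.4, -11.6, 0, 0, 39.4, -11.6, 0, 0, 39.4, -11.6, 0, 0, 39.4, -11.6, 0, 0, 39.4, -11.6, 0, 0, 39.4, -11.6, 0, 0, 39.4, -11.6, 0, 0, 39.4, -11.6, 0, 0, 39.4, -11.6, 0, 0, 0, 0, 10, -0.149, 0, 0, 10, -0.149, 0, 0, 10, -0.149, 0, 0, 10, -0.149, 0, 0, 10, -0.149, 0, 0, 10, -0.149, 0, 0, 10, -0.149, 0, 0, 10, -0.149, 0, 0, 10, -0.149, 0, 0, 10, -0.149]
  grip: 1

```text
time_s: 2.1
eef_pos: [0.5251, -0.2996, 0.1304]
eef_rot: [-0.0, 0.606, 0.795, 0.0]
wrist_force: [-1.1, 0.1, 1.6]
opening: 1.005
```

The scene fit agrees to 3 mm with (0.5235, -0.299, yaw 0.25), so I'm descending.

Call:
arm_command:
  plan: [0.8, -1.3, 20, 0.018, 0, 0, 25, 0, 0, 0, 25, 0, 0, 0, 20, 0, 0, 0, 15, 0, 0, 0, 10, 0, 0, 0, 7.4, 0, 0, 0, 5, 0, 0, 0, 0, 0, 0, 0, 0, 0]

```text
time_s: 3.1
eef_pos: [0.5243, -0.2997, 0.0045]
eef_rot: [0.001, 0.616, 0.788, -0.0]
wrist_force: [-0.8, 0.3, -0.3]
opening: 0.996
```

Run:
```python
from h import *
a=[]
for n,(p) in (("scene",(.5235,-.299,.03)),("top",(.5235,-.299,.03))):
    c=grab(n); u,v=proj(c,p)[0].astype(int); s=40
    a.append(cv2.resize(c["color"][v-s:v+s,u-s:u+s,::-1],(400,400),interpolation=cv2.INTER_CUBIC))
cv2.imwrite("pics/grasp.png",np.hstack(a)); print(ctrl.get_obs()["eef_pos"])
```

```text
[ 0.52442305 -0.29985387  0.00470329]
```

View pics/grasp.png

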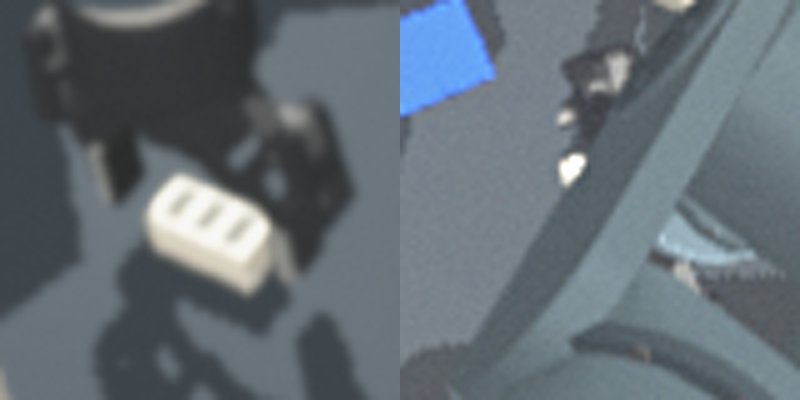

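The spacer lies between the two pads: left pad at (120,160), right pad at (285,250), spacer at (208,235). I'm lowering 1.5 mm, then closing.

Call:
arm_command:
  plan: [0, 0, 1.5, 0, 0, 0, 0, 0, 0, 0, 0, 0, 0, 0, 0, 0, 0, 0, 0, 0, 0, 0, 0, 0, 0, 0, 0, 0, 0, 0, 0, 0, 0, 0, 0, 0, 0, 0, 0, 0]
  grip: 0

```text
time_s: 4.2
eef_pos: [0.5243, -0.2998, 0.0029]
eef_rot: [0.0, 0.616, 0.788, -0.0]
wrist_force: [-0.3, -0.5, 6.3]
opening: 0.597
```

Run:
```python
from h import *
c=grab("scene"); u,v=proj(c,(.5235,-.299,.03))[0].astype(int); s=30
cv2.imwrite("pics/grasp2.png",cv2.resize(c["color"][v-s:v+s,u-s:u+s,::-1],(540,540),interpolation=cv2.INTER_CUBIC))
o=ctrl.get_obs();print(o["opening"],o["eef_pos"],o["wrist_force"])
```

```text
0.5922460139691215 [ 0.5243015  -0.29977598  0.00288453] [-0.43813813 -0.16211748  5.63224863]
```

View pics/grasp2.png

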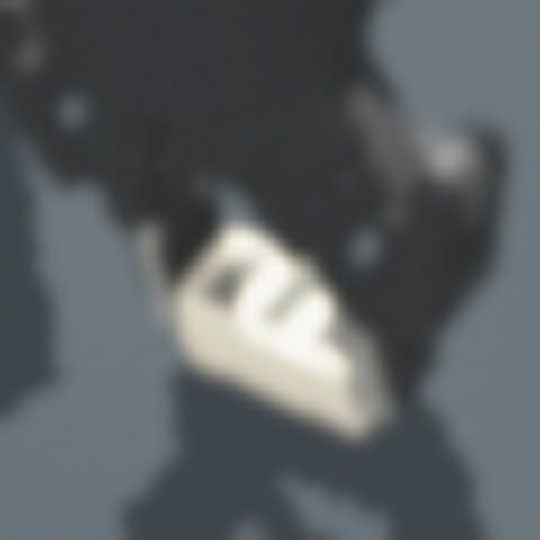

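The grip is firm: opening 0.59, about 50 mm, with the spacer square between the pads at (270,330). Lifting it and carrying it over the left gap.

Call:
arm_command:
  plan: [0, 0, -10, 0, 0, 0, -25, 0, 0, 0, -35, 0, 0, 0, -40, 0, 0, 0, -40, 0, 0, 0, -36, 0, 26.3, 12, 0, 0, 26.3, 12, 0, 0, 26.3, 12, 0, 0, 26.3, 12, 0, 0, 26.3, 12, 0, 0, 26.3, 12, 0, 0, 26.3, 12, 0, 0, 26.3, 12, 0, 0, 26.3, 12, 0, 0, 26.3, 12, 0, 0, 26.3, 12, 0, 0, 26, 12.2, 0, 0.085, 0, 0, 0, 0, 0, 0, 0, 0]

```text
time_s: 6.25
eef_pos: [0.5872, 0.0418, 0.1882]
eef_rot: [-0.0, 0.648, 0.762, -0.0]
wrist_force: [0.2, -0.8, -0.7]
opening: 0.592
```

Run:
```python
from h import *
a=[]
c=grab("scene"); np.save("scene1.npy",c,allow_pickle=True); 
u,v=proj(c,(.59,.03,.12))[0].astype(int); print(u,v)
im=c["color"][v-75:v+75,u-100:u+100,::-1]
cv2.imwrite("pics/above.png",cv2.resize(im,(800,600),interpolation=cv2.INTER_CUBIC))
o=ctrl.get_obs();print(o["opening"],o["eef_pos"],o["wrist_force"],o["eef_rot"])
```

```text
297 180
0.5914212622353928 [0.58726051 0.04107307 0.18825681] [ 0.80782746  0.32022247 -0.66284305] [-1.57589753e-04  6.48184660e-01  7.61483075e-01 -3.84777756e-04]
```

View pics/above.png

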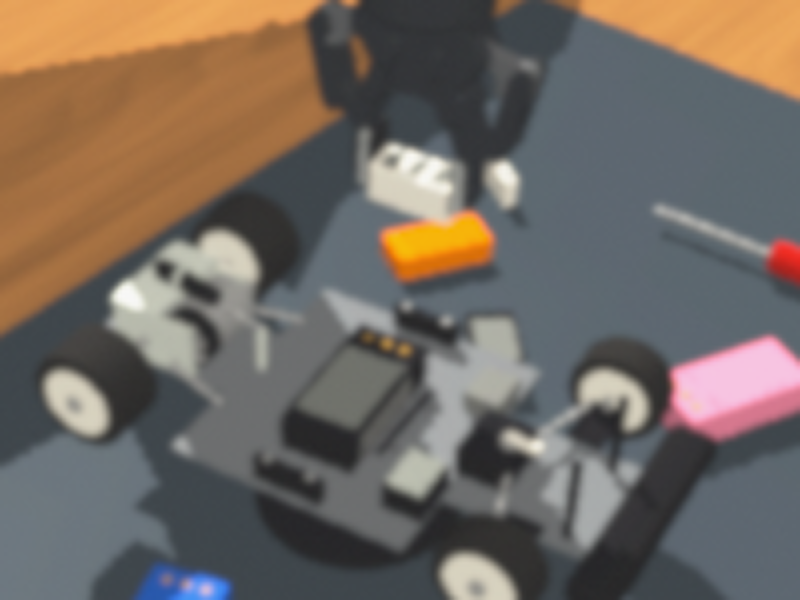

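The spacer is held level at (415,185). The pack's contact end faces the left stop at (428,320), with an open gap between them. I'll now measure the same things from this camera, relative to the spacer.

Run:
```python
from h import *
c=np.load("scene1.npy",allow_pickle=True).item(); im=c["color"]
C=lambda p:(np.array(p)+.5)/4-.5+[197,105]
car=np.array([.59748,-.0177]);yaw=.1587
T=np.array([[np.cos(yaw),np.sin(yaw)],[-np.sin(yaw),np.cos(yaw)]])
f=lambda uv,z:((unproj(c,C(uv),z)[:,:2]-car)@T.T*1000).round(1)
print("stops(top centre)",f([(429,314),(290,472)],.089))
print("pack top",f([(357,333),(427,358),(360,440),(287,408)],.098))
print("plate corners",f([(325,290),(183,445),(403,552)],.073))
m=np.zeros(im.shape[:2],np.uint8)
mm=im[105+30:105+58,197+88:197+118].min(2)>120; m[135:163,285:315]=mm
m=cv2.morphologyEx(m,cv2.MORPH_CLOSE,np.ones((5,5),np.uint8))
r=fitmask(c,m,[.587,.041,.159],.052,.024,.185,.024); print(r[0],r[2:],((r[0][:2]-car)@T.T*1000)); print("tcp in car",(np.array([.58726,.04107])-car)@T.T*1000)
for k in box(*r[0],.052,.024,.185,.024): print(((proj(c,k)[0]+.5-[197,105])*4).round(),end=" ")
```

```text
stops(top centre) [[  1.1  81. ]
 [  2.2 -81.4]]
pack top [[-22.1  32.6]
 [ 25.   34.5]
 [ 27.  -46.9]
 [-22.1 -45.9]]
plate corners [[-76.5  84.8]
 [-71.4 -81.4]
 [ 78.9 -87.9]]
[0.58332645 0.04216393 0.13100563] (399.0, 356.26851603155956) [-4.51511227 61.34840584]
tcp in car [-0.80387305 59.64658488]
[461. 205.] [384. 176.] [362. 196.] [440. 225.] [464. 170.] [385. 142.] [363. 161.] [442. 190.]
```

Run:
```python
from h import *
c=np.load("top0.npy",allow_pickle=True).item(); g=cv2.cvtColor(c["color"],cv2.COLOR_RGB2GRAY).astype(np.float32)
car=np.array([.59748,-.0177]);yaw=.1587
Ri=np.array([[np.cos(yaw),-np.sin(yaw)],[np.sin(yaw),np.cos(yaw)]])
def prof(xs,ys,z,ax):
    X,Y=np.meshgrid(xs,ys,indexing="ij"); P=np.c_[X.ravel(),Y.ravel()]/1000@Ri.T+car
    q=proj(c,np.c_[P,np.full(len(P),z)]).astype(np.float32); v=cv2.remap(g,q[:,0].reshape(X.shape),q[:,1].reshape(X.shape),cv2.INTER_LINEAR)
    return v.mean(ax).round().astype(int)
A=np.arange
print("rear rib x -40..-20",prof(A(-40,-19,1),A(-25,26,1),.077,1))
print("front rib x 18..40",prof(A(18,41,1),A(-25,26,1),.077,1))
print("plate rear edge -84..-70, y60..82",prof(A(-84,-69,1),A(45,82,1),.073,1), "right",prof(A(-84,-69,1),A(-80,-50,1),.073,1))
print("plate front edge 70..84",prof(A(70,85,1),A(60,82,1),.073,1))
print("Lstop y 66..92",prof(A(-8,9,1),A(66,93,1),.089,0)); print("Rstop y -92..-66",prof(A(-8,9,1),A(-92,-65,1),.089,0))
print("Lstop x -30..30",prof(A(-30,31,2),A(77,82,1),.089,1)); print("Rstop x",prof(A(-30,31,2),A(-82,-77,1),.089,1))
print("pack y 34..50",prof(A(-15,15,1),A(34,51,1),.098,0)); print("pack y -60..-40",prof(A(-15,15,1),A(-60,-39,1),.098,0))
```

```text
rear rib x -40..-20 [203 203 202 201 200 200 196 183 163 140 122 114 118 130 142 147 144 133
 118 108 109]
front rib x 18..40 [199 199 196 186 169 149 128 110  95  85  81  82  91 105 118 127 133 136
 137 138 138 138 141]
plate rear edge -84..-70, y60..82 [127 128 129 132 135 140 151 168 184 196 204 208 210 209 208] right [109 109 109 109 110 113 120 127 134 139 143 144 144 143 142]
plate front edge 70..84 [201 201 201 201 199 194 185 171 157 144 134 128 126 126 126]
Lstop y 66..92 [142 139 139 140 141 141 138 133 123 109  93  80  73  74  81  93 111 128
 140 148 148 140 133 130 128 127 128]
Rstop y -92..-66 [106 106 106 105 106 108 110 112 112 110 105  98  92  89  90  99 114 136
 160 179 189 190 182 170 158 149 144]
Lstop x -30..30 [206 208 207 163 112  82  97 176 208 191 140  86  79  79  80  83  86  80
  75  77  96 162 190 171 120 103 137 180 203 205 205]
Rstop x [141 143 139 122  99  88 112 163 197 177 126 102  95  96  94  96  94  93
  92  96 126 175 216 183 128 103 113 146 174 189 195]
pack y 34..50 [170 162 144 115  92  81  80  92 115 141 166 186 200 205 206 205 205]
pack y -60..-40 [145 143 143 143 141 137 130 119 106  93  86  83  81  80  81  87 100 121
 147 171 190]
```

From the top image, the pack spans y = -52.5 to +43.1 in the car frame, so the left gap is about 33 mm. The car centre is confirmed to about 0.5 mm in x. Now lowering.

Call:
arm_command:
  plan: [-0.6, 0.8, 15, 0, 0, 0, 25, 0, 0, 0, 25, 0, 0, 0, 20, 0, 0, 0, 10, 0, 0, 0, 7, 0, 0, 0, 3, 0, 0, 0, 0, 0, 0, 0, 0, 0]

```text
time_s: 7.2
eef_pos: [0.5893, 0.0407, 0.0843]
eef_rot: [0.001, 0.649, 0.761, 0.0]
wrist_force: [0.1, 0.3, 0.0]
opening: 0.595
```

Run:
```python
from h import *
c=grab("scene"); u,v=proj(c,(.59,.02,.10))[0].astype(int)
im=c["color"][v-45:v+45,u-60:u+60,::-1]
cv2.imwrite("pics/low.png",cv2.resize(im,(800,600),interpolation=cv2.INTER_CUBIC))
o=ctrl.get_obs();print(o["time_s"],o["opening"],o["eef_pos"],o["wrist_force"],o["eef_rot"])
```

```text
7.25 0.5909046719942342 [0.58928067 0.0408005  0.08438405] [0.19016459 1.6895307  0.16788421] [7.50806898e-04 6.48685642e-01 7.61055943e-01 4.74730197e-04]
```

View pics/low.png

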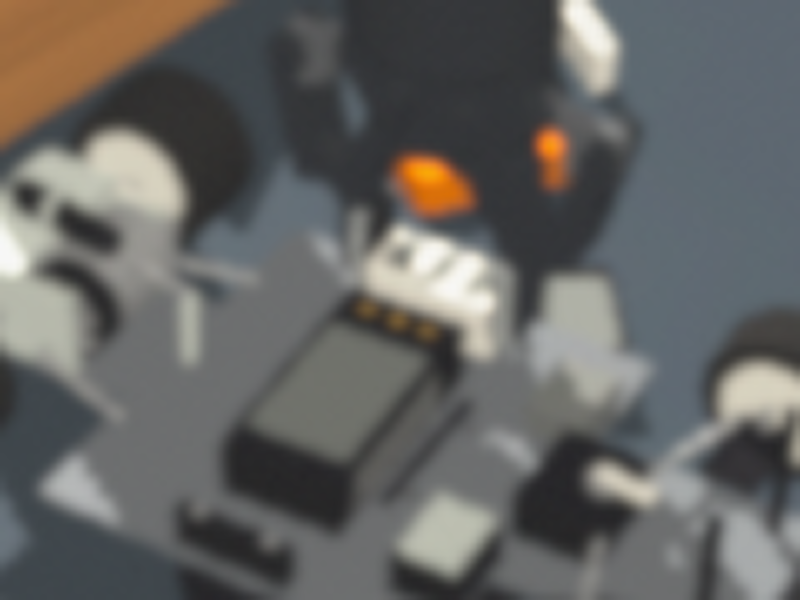

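The spacer is going into the left gap behind the contact end, with the near pack edge at (400,320) and the spacer at (440,270). I'll overlay the model outlines to check the lateral centring before it touches down.

Run:
```python
from h import *
c=grab("scene"); u,v=proj(c,(.585,.02,.09))[0].astype(int); s=8
im=cv2.resize(c["color"][v-37:v+37,u-50:u+50,::-1],None,fx=s,fy=s,interpolation=cv2.INTER_CUBIC).copy()
car=np.array([.59748,-.0177]);yaw=.1587
Ri=np.array([[np.cos(yaw),-np.sin(yaw)],[np.sin(yaw),np.cos(yaw)]])
def draw(x,y,a,L,W,z,H,col):
    p=Ri@np.array([x,y])/1000+car; q=proj(c,box(p[0],p[1],yaw+a,L/1000,W/1000,z/1000,H/1000)); q=((q-[u-50,v-37]+.5)*s).astype(int)
    for i in range(4):
        for A,B in((i,(i+1)%4),(i+4,(i+1)%4+4),(i,i+4)): cv2.line(im,tuple(map(int,q[A])),tuple(map(int,q[B])),col,1)
draw(-1.7,-4.7,.03,47,96,73,25,(0,255,0)); draw(0,-79.5,0,44,7,73,16,(255,0,255)); draw(0,79.5,0,44,7,73,16,(255,0,255))
draw(1.1,59.1,0.002,52,24,81.5,24,(0,0,255))
for sx in(-1,1): draw(sx*30,0,0,4,60,73,4,(255,255,0))
draw(0,0,0,154,172,73,.01,(0,255,255))
cv2.imwrite("pics/ov.png",im)
```

```text
(no output)
```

View pics/ov.png

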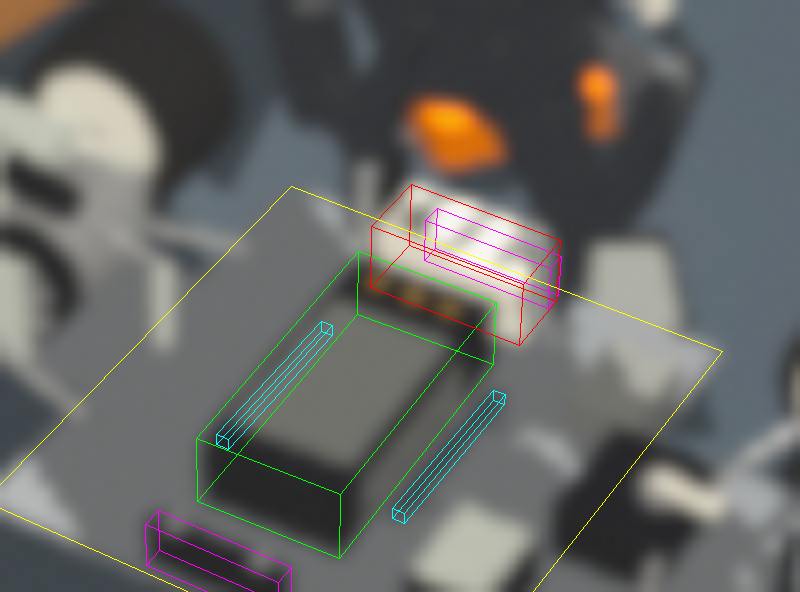

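The overlay matches to about 1 to 2 mm: the pack sits within its green outline, the spacer within the red one, and the gap is clear. I'll correct x by -1 mm and lower the spacer onto the plate.

Call:
arm_command:
  plan: [0, -1.1, 2, 0, 0, 0, 2, 0, 0, 0, 2, 0, 0, 0, 1, 0, 0, 0, 0.5, 0, 0, 0, 0, 0, 0, 0, 0, 0]

```text
time_s: 8.0
eef_pos: [0.5875, 0.0407, 0.0759]
eef_rot: [0.0, 0.649, 0.761, 0.0]
wrist_force: [0.3, -0.4, 0.4]
opening: 0.596
```

Call:
arm_command:
  plan: [0, 0, 0.4, 0, 0, 0, 0.4, 0, 0, 0, 0, 0, 0, 0, 0, 0]

```text
time_s: 8.4
eef_pos: [0.5875, 0.0407, 0.0758]
eef_rot: [0.0, 0.649, 0.761, -0.0]
wrist_force: [-3.2, 0.1, 6.8]
opening: 0.595
```

The spacer is on the plate, with 6.8 N upward. I'm easing off slightly and starting the push towards the right stop.

Call:
arm_command:
  plan: [-0.5, 0.5, -0.3, 0, -1, 0, 0, 0, -1.5, 0, 0, 0, -1.5, 0, 0, 0, -1.5, 0, 0, 0, -1.5, 0, 0, 0, -1.5, 0, 0, 0, -1.5, 0, 0, 0, -1.5, 0, 0, 0, -1.5, 0, 0, 0, -1.5, 0, 0, 0]

```text
time_s: 9.5
eef_pos: [0.5909, 0.0264, 0.0759]
eef_rot: [0.0, 0.649, 0.761, 0.001]
wrist_force: [-0.5, 3.8, 5.3]
opening: 0.596
```

Call:
arm_command:
  plan: [-1, 0, 0, 0, -1, 0, 0, 0, -1, 0, 0, 0, -1, 0, 0, 0, -1, 0, 0, 0, 0, 0, 0, 0]

```text
time_s: 10.1
eef_pos: [0.5917, 0.0213, 0.0759]
eef_rot: [0.0, 0.649, 0.761, 0.001]
wrist_force: [-0.3, 2.9, 4.8]
opening: 0.596
```

Call:
arm_command:
  plan: [-1, 0, 0, 0, -1, 0, 0, 0, -1, 0, 0, 0, 0, 0, 0, 0]

```text
time_s: 10.5
eef_pos: [0.5922, 0.0184, 0.0759]
eef_rot: [0.0, 0.649, 0.761, 0.001]
wrist_force: [-1.0, 3.2, 5.5]
opening: 0.596
```

Call:
arm_command:
  plan: [-1, 0, 0, 0, -0.8, 0, 0, 0, -0.7, 0, 0, 0, 0, 0, 0, 0]

```text
time_s: 10.9
eef_pos: [0.5926, 0.0159, 0.0759]
eef_rot: [0.0, 0.649, 0.761, 0.001]
wrist_force: [-0.7, 3.4, 5.9]
opening: 0.59
```

Call:
arm_command:
  plan: [-0.5, 0, 0, 0, -0.5, 0, 0, 0, 0, 0, 0, 0]

```text
time_s: 11.2
eef_pos: [0.5927, 0.015, 0.0759]
eef_rot: [0.0, 0.649, 0.761, 0.001]
wrist_force: [-0.4, 4.0, 5.2]
opening: 0.593
```

Call:
arm_command:
  plan: [-0.5, 0, 0, 0, -0.3, 0, 0, 0, 0, 0, 0, 0]

```text
time_s: 11.5
eef_pos: [0.5928, 0.0143, 0.0759]
eef_rot: [0.0, 0.649, 0.761, 0.001]
wrist_force: [-0.6, 3.1, 5.9]
opening: 0.593
```

Call:
arm_command:
  plan: [-0.5, 0, 0, 0, -0.3, 0, 0, 0, 0, 0, 0, 0]

```text
time_s: 11.8
eef_pos: [0.5929, 0.0141, 0.0759]
eef_rot: [-0.0, 0.649, 0.761, 0.001]
wrist_force: [-1.5, 5.8, 6.2]
opening: 0.594
```

Contact with the stop is starting at the predicted place, TCP at y = 32 mm in the car frame. Building up the force gradually.

Call:
arm_command:
  plan: [-0.4, 0, 0, 0, -0.2, 0, 0, 0, 0, 0, 0, 0]

```text
time_s: 12.1
eef_pos: [0.5929, 0.0141, 0.0759]
eef_rot: [-0.0, 0.649, 0.761, 0.001]
wrist_force: [-0.9, 7.0, 7.5]
opening: 0.591
```

Call:
arm_command:
  plan: [-0.3, 0, 0, 0, -0.2, 0, 0, 0, 0, 0, 0, 0, 0, 0, 0, 0]

```text
time_s: 12.5
eef_pos: [0.5929, 0.0141, 0.0759]
eef_rot: [-0.001, 0.649, 0.761, 0.001]
wrist_force: [-1.2, 9.8, 7.2]
opening: 0.593
```

Call:
arm_command:
  plan: [-0.4, 0, 0, 0, -0.4, 0, 0, 0, -0.4, 0, 0, 0, -0.2, 0, 0, 0, 0, 0, 0, 0, 0, 0, 0, 0]

```text
time_s: 13.1
eef_pos: [0.5928, 0.014, 0.0759]
eef_rot: [-0.002, 0.649, 0.761, 0.002]
wrist_force: [-0.6, 15.6, 8.2]
opening: 0.595
```

Run:
```python
from h import *
c=grab("scene"); u,v=proj(c,(.597,-.02,.09))[0].astype(int); s=8
im=cv2.resize(c["color"][v-37:v+37,u-50:u+50,::-1],None,fx=s,fy=s,interpolation=cv2.INTER_CUBIC).copy()
car=np.array([.59748,-.0177]);yaw=.1587
Ri=np.array([[np.cos(yaw),-np.sin(yaw)],[np.sin(yaw),np.cos(yaw)]])
def draw(x,y,a,L,W,z,H,col):
    p=Ri@np.array([x,y])/1000+car; q=proj(c,box(p[0],p[1],yaw+a,L/1000,W/1000,z/1000,H/1000)); q=((q-[u-50,v-37]+.5)*s).astype(int)
    for A in range(4,8): cv2.circle(im,tuple(map(int,q[A])),4,col,1)
draw(0,-28,0,47,96,73,25,(0,255,0)); draw(0,-79.5,0,44,7,73,16,(255,0,255)); draw(0.5,32,0,52,24,73,24,(0,0,255))
cv2.imwrite("pics/end.png",im); o=ctrl.get_obs(); print(o["time_s"],o["eef_pos"],o["eef_rot"],o["wrist_force"],o["torque"],o["opening"])
```

```text
13.15 [0.59285659 0.01401516 0.0758694 ] [-0.0015279   0.64860947  0.76111711  0.00203961] [-1.22525644 13.95530113  7.61614652] [ 2.21378717  0.29214549 -0.08932972] 0.5923727847206797
```

View pics/end.png

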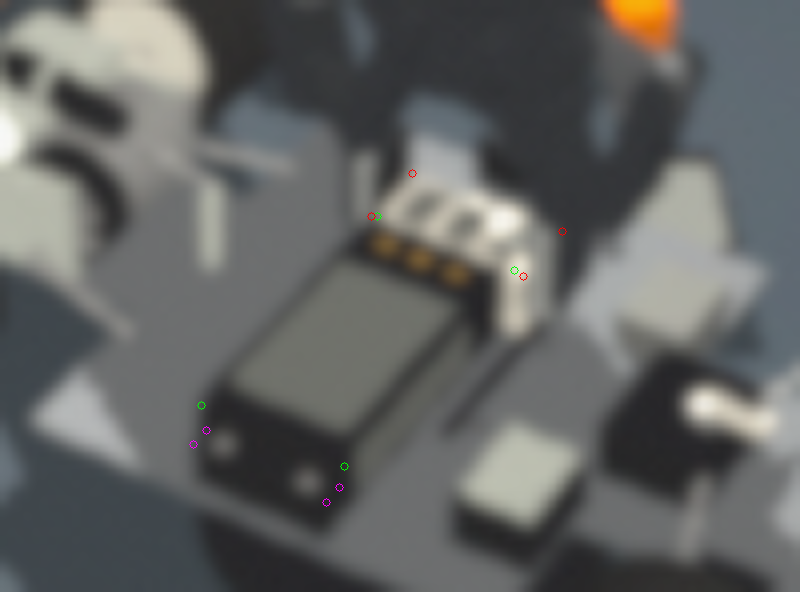

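The final view shows the pack against the right stop at (265,470), the spacer tight to the contact end at (450,240), and its edges parallel. One small firming step, then I'll check that the force holds steady.

Call:
arm_command:
  plan: [-0.4, 0, 0, 0, 0, 0, 0, 0, 0, 0, 0, 0, 0, 0, 0, 0, 0, 0, 0, 0, 0, 0, 0, 0, 0, 0, 0, 0, 0, 0, 0, 0]

```text
time_s: 13.95
eef_pos: [0.5928, 0.014, 0.0759]
eef_rot: [-0.002, 0.649, 0.761, 0.002]
wrist_force: [-1.5, 15.6, 8.5]
opening: 0.59
```

Call:
arm_command:
  plan: [0, 0, 0, 0, 0, 0, 0, 0, 0, 0, 0, 0, 0, 0, 0, 0, 0, 0, 0, 0]

```text
time_s: 14.45
eef_pos: [0.5928, 0.014, 0.0758]
eef_rot: [-0.002, 0.649, 0.761, 0.002]
wrist_force: [-2.8, 15.7, 9.6]
opening: 0.595
```

Run:
```python
from h import *
c=grab("top"); u,v=proj(c,(.59748,-.0177,.09))[0].astype(int)
cv2.imwrite("pics/topend.png",cv2.resize(c["color"][v-37:v+37,u-50:u+50,::-1],None,fx=8,fy=8,interpolation=cv2.INTER_CUBIC))
```

```text
(no output)
```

View pics/topend.png

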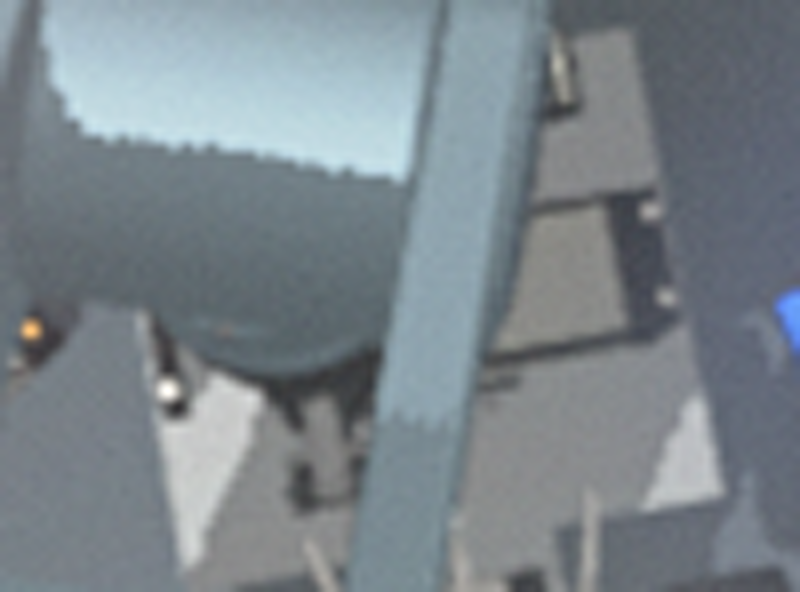

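The top view shows the pack's right end merging with the stop and its screws at (655,210) and (665,297). No strip of plate is visible between them, and the pack's end line runs parallel to the stop. Handing in.

Run:
```python
from h import *
o=ctrl.get_obs(); print(o["time_s"],o["wrist_force"]); print(ctrl.hand_in())
```

```text
14.5 [-1.47713974 15.46634423  7.9511519 ]
the job is handed in; nothing more can be done
None
```

The pack is against the right stop, and the arm is still holding the thick spacer pressed against it for taping. I lowered the spacer flat into the wider left gap (about 33 mm) and slid the pack over with it. The job was handed in at 14.5 s.

**Last checks:**
- **Push:** it holds steady at about 15.5 N along the bay, with 8–10 N pressing the spacer onto the plate. The spacer is still gripped.
- **Position:** the tool stopped 32 mm from the bay centre, which is where it should be with the pack flush against the stop.
- **Square and flush:** the top view shows no gap between pack and stop, and their edges are parallel. The arm hides part of the pack there, so I judged squareness from the visible end only.
- **Disagreement:** in the scene camera the model outlines sat about 2 mm off the picture. I took that as calibration error and relied on the top camera and the contact forces.

I did not touch the thin spacer or anything else on the bench.

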